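# Knife-edge balance check of centrifuge rotors

## Task

One of the two centrifuge rotors leaning in the white cradles has a hidden off-centre mass. Before rejecting anything, set a rotor across the knife edge of the stand and let go to see whether it stays level or tips; gently stand the one that tips upright in the red tray, and leave the one that balances resting level on the knife edge, without disturbing the other things on the bench.

Things in the scene. Friction and masses are not known exactly. Their poses are not given: they have to be found in the camera images.
- rotor_1: Two-cup centrifuge rotor, 0.33 to 0.53 kg: aluminium bar along its y (top z = 13 mm), steel cups 36 mm across at y = +-70 mm, from z = -50 to 4 mm (178 mm long in all), z its up. Under the middle an inverted V groove, along x, 24 mm wide, 7 mm deep, faces 30 degrees from level. Origin: the top of this groove. Both rotors look alike; one is balanced, one has its mass centre 12 mm off along y.
- rotor_2: Two-cup centrifuge rotor, 0.33 to 0.53 kg: aluminium bar along its y (top z = 13 mm), steel cups 36 mm across at y = +-70 mm, from z = -50 to 4 mm (178 mm long in all), z its up. Under the middle an inverted V groove, along x, 24 mm wide, 7 mm deep, faces 30 degrees from level. Origin: the top of this groove. Both rotors look alike; one is balanced, one has its mass centre 12 mm off along y.
- rotor_1_grip (a point): Middle of rotor 1's blue grip block, 42 mm above the rotor's origin along its z; the block is 20 mm (x) by 24 mm (y), from z = 13 to 60 mm over the origin; same axes as the rotor.
- rotor_2_grip (a point): Middle of rotor 2's blue grip block, 42 mm above the rotor's origin along its z; the block is 20 mm (x) by 24 mm (y), from z = 13 to 60 mm over the origin; same axes as the rotor.
- cradle_1: Fixed white cradle: board 200 mm wide (along y), 75 mm high, sloping up to +x (away from the robot) at 35 degrees, a 40 mm lip at its low edge. The rotor's cups lean on the lip: its y is level, its z tilts 35 degrees from vertical to the cradle's -x; lift it out along its own z by 50 mm or more. Origin on the table, 70 mm below the rotor's origin.
- cradle_2: Fixed white cradle: board 200 mm wide (along y), 75 mm high, sloping up to +x (away from the robot) at 35 degrees, a 40 mm lip at its low edge. The rotor's cups lean on the lip: its y is level, its z tilts 35 degrees from vertical to the cradle's -x; lift it out along its own z by 50 mm or more. Origin on the table, 70 mm below the rotor's origin.
- stand: Fixed stand: dark base 90 (x) x 190 (y) x 12 mm, cream post 60 x 22 mm, on it an upright steel blade 3 mm thick. Black rubber stops (tops 35 mm high) under the cups limit tipping to about 13 degrees either way. Origin on the table under its middle.
- edge (a point): Middle of the knife edge, 105 mm above the table. The edge is level, slippery, 60 mm long, along this point's x; a rotor sits on it with its groove (its x, either way round) along the edge. Let go, an off-centre rotor tips onto a stop (about 13 degrees) within a second; a balanced one stays within 4 degrees of level.
- tray: Fixed red open reject tray, 140 (x) x 240 (y) x 30 mm, walls and floor 5 mm. Origin under its middle on the table; a rotor standing in it has its origin 55 mm above the table.
- reagent_bottle: Bystander, loose: amber reagent jar, 56 mm across, 110 mm tall; origin in the middle of its underside.
- beaker: Bystander, loose: white cup, 70 mm across, 80 mm tall; origin in the middle of its underside.
- tube_rack: Bystander, loose: green rack 50 x 130 x 30 mm (long along its y) with five capped tubes, 72 mm tall in all; origin in the middle of its underside.
- spare_cup: Bystander, loose: empty steel cup, 36 mm across, 54 mm tall; origin in the middle of its underside.
- screwdriver: Bystander, loose: screwdriver, 170 mm, lying along its x; origin in the middle of its underside.
- check_weight: Bystander, loose: brass cylinder, 40 mm across, 35 mm tall; origin in the middle of its underside.
Not all that is in view belongs to the job. What is shaped like the rotor_2 but purple is not meant.

How it is judged:
By the outcome, as a careful person would: the job done as asked, in the order asked, and still so for the second after the job is handed in, with the robot touching nothing.
It also fails if it takes over 67 s, if anything falls off the work surface, if the arm or the gripper's body presses on something with over 40 N, if the wrist force passes 120 N, or if a joint passes its speed limit or range.

## Robot

A 6-joint arm with a two-finger parallel gripper is mounted at the origin on the work surface. World frame = base frame: x ahead of the robot, y to its left, z up, the work surface at z = 0. Lengths are in mm, angles in rad, forces in N, time in s.
With the tool pointing down it reaches from about 300 to 775 mm from the base axis. Payload 14.6 kg.
Tool frame: the origin (TCP) lies at the very end of the fingers, on their centre line; the grasp point (between the pads) lies 19 mm behind it; z points along the fingers, y is the direction in which the jaws open and shut (so a half turn about z gives the same grasp; the last joint's range is limited). The gripper opens to 85 mm and grips with 20 to 120 N. Pads are 22 mm wide; open, the fingers measure 114 mm over their backs; the gripper's body (76 mm by 85 mm) begins 54 mm behind the grasp point. The pads swing forward as they close: fully open they stand 13 mm farther back than shut.
Start: joints at [1.163, 0.3, 1.521, -0, 1.321, -0.067], TCP at [183.83, 518.359, 231.281] pointing down, gripper open.
Joint ranges: [-3.03, 3.03], [-0.79, 2.21], [0.23, 2.52], [-1.04, 4.18], [0, 3.07], [-2.55, 2.55]. Speed limits (rad/s): [2.22, 2.22, 2.57, 3.14, 3.14, 3.14].

## Interface

Orientations are given as a unit quaternion [x, y, z, w].
In Python, from bench import robot gives the robot as it stands. The module is installed in compiled form; this text tells all that it offers.
- The arm moves only by the shell command python3 -m crank 'ROWS' [FORCE]. ROWS is JSON, a list that holds one entry, the list of rows, each a list of 7 numbers: the shift along the tool's x, y, z in mm, then the turn, a rotation vector about the tool's x, y, z in degrees, then the gripper command: -1 is shut, 1 is fully open, values between are in proportion. A call has 1 to 10 rows; each row is the pose to reach, as a shift and turn from the pose commanded when the call began, along the tool's axes at that moment; what a row does not reach only later rows make up. A row lasts 1/10 s, in which the tool goes at most 50 mm and 8.59 degrees, less where a joint would pass 70% of its speed; a pose out of reach is approached as far as the arm can. A call with a gripper value outside its range is refused whole. The fingers move at their own pace and stop on an object; FORCE is the grip in N (left out, the last holds). Time passes only in rows, so rows that repeat a pose let the fingers close. It gives the time, the measured TCP pose, the force and the opening at its end, in the units of the state.
- robot.read_state(): the state, without advancing time (a new reading comes with each control period).
- robot.grab_frame(name): name is "scene" or "top"; returns a dict with "frame" (480x640x3 uint8, blue, green, red), "fx", "fy", "cx", "cy" (pixels), "cam_to_world" (4x4, takes a point from camera to world coordinates). Camera axes: x right, y down, z forward; pixel columns grow to the right and rows downward; lengths in mm; the calibration is good to about 2 mm. A picture is of the moment at which its call begins. There is no depth.
- robot.hand_in(): hands the job in, once; it reports no verdict.
The state is a dict: "time_s": time; "qpos": joint angles; "qd": joint speeds; "joint_efforts": joint torques, N m; "tool_pos": TCP position; "tcp_rot": TCP orientation; "force": force on the tool from outside, world axes, zero at the start; "ft_torque": the same for the moment, N m; "gripper_width": finger opening in mm.
Only numpy, scipy, OpenCV 4.12 (cv2) and the standard library are available. Lean on these libraries where they do the work, as an engineer would, in place of code of your own. Each camera call takes 0.05 s, during which the arm holds its last target. There are 200 camera calls.

## Working session

There is one attempt and no reset: what is moved stays moved. The work goes in short steps, Python scripts to look and compute and a shell command to move; the robot and the scene stay as the last step left them, time stands still between calls to the robot, and variables do not carry over. Pictures are saved under pics/ and viewed, about 8 in all and at most 12, crops included, and the job is handed in when it is done.

```bash
mkdir -p pics
cat > h.py <<'E'
import numpy as np, cv2
from bench import robot
from scipy.spatial.transform import Rotation as R
def snap(n,f):
    d=robot.grab_frame(n); cv2.imwrite('pics/'+f+'.png',d['frame']); np.savez('pics/'+f+'.npz',**d); return d
def ray(d,u,v):
    T=np.array(d['cam_to_world']); r=T[:3,:3]@np.array([(u-d['cx'])/d['fx'],(v-d['cy'])/d['fy'],1]); return T[:3,3],r
def onz(d,u,v,z):
    o,r=ray(d,u,v); return o+r*(z-o[2])/r[2]
def proj(d,p):
    T=np.linalg.inv(np.array(d['cam_to_world'])); q=T[:3,:3]@np.array(p)+T[:3,3]; return d['fx']*q[0]/q[2]+d['cx'],d['fy']*q[1]/q[2]+d['cy']
E
python3 - <<'E'
from h import *
for n in('top','scene'):
    d=snap(n,n+'0'); print(n,d['fx'],np.round(np.array(d['cam_to_world']),3).tolist())
print(robot.read_state())
E
```

```text
top 562.4784994282942 [[0.013, -0.997, 0.075, 386.95], [-1.0, -0.014, -0.018, -78.274], [0.019, -0.075, -0.997, 1285.018], [0.0, 0.0, 0.0, 1.0]]
scene 474.4073036264255 [[-0.849, 0.426, -0.313, 797.61], [0.529, 0.666, -0.526, 421.246], [-0.016, -0.612, -0.791, 859.296], [0.0, 0.0, 0.0, 1.0]]
{'time_s': 0.1, 'qpos': array([ 1.16342563e+00,  3.00437444e-01,  1.52148649e+00,  4.97547248e-06,
        1.32067256e+00, -6.65946418e-02]), 'qd': array([ 0.00098743, -0.00134006, -0.00146346, -0.0008097 , -0.00131548,
       -0.00062461]), 'joint_efforts': array([ 2.08694819e-04, -5.44375634e+01, -3.62372696e+01, -7.91135426e-05,
        2.94190264e-03,  2.66164801e-05]), 'tool_pos': array([183.7438728 , 518.19860519, 230.7797835 ]), 'tcp_rot': array([ 1.69565355e-01,  9.85518817e-01, -4.87329040e-04, -1.20179516e-04]), 'force': array([ 0.18742795, -0.25459756, -0.83659061]), 'ft_torque': array([-0.0644158 ,  0.00552771,  0.02795428]), 'gripper_width': 85.81998592027341}
```

View pics/top0.png

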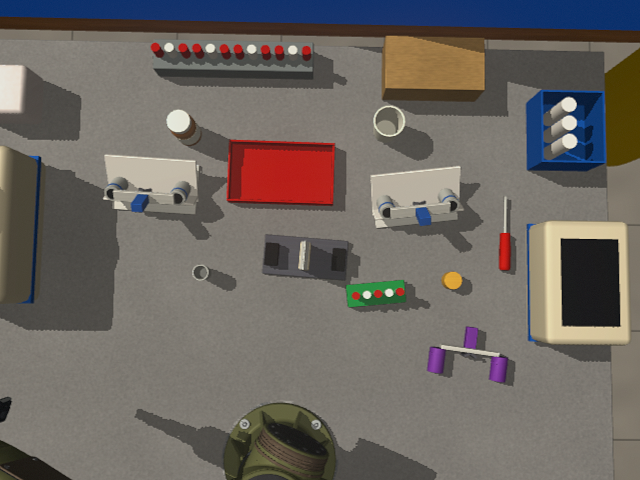

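View pics/scene0.png

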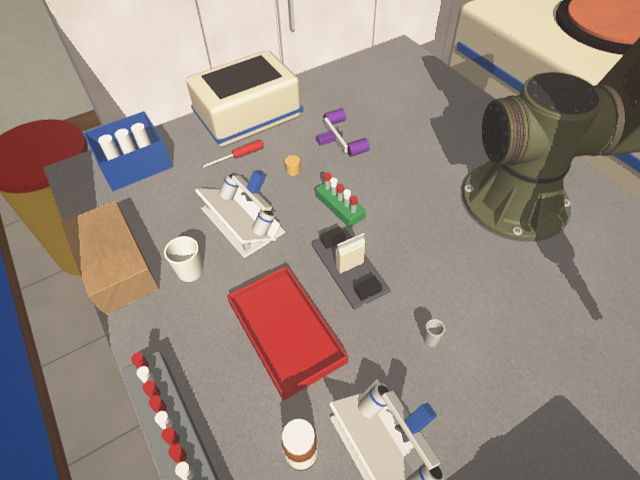

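The scene view shows the purple look-alike at scene (345,132), and top (470,350) confirms it; I exclude it because of its colour. The real rotors have silver cups and blue grips, at top (140,202) and (423,216), scene (422,415) and (257,182). The stand is at top (305,257), the tray at top (282,172).

```bash
cat > m.py <<'E'
from h import *
t=dict(np.load('pics/top0.npz')); s=dict(np.load('pics/scene0.npz'))
def tri(a,b):
    A=[];B=[]
    for d,(u,v) in((t,a),(s,b)):
        o,r=ray(d,u,v); r/=np.linalg.norm(r); P=np.eye(3)-np.outer(r,r); A.append(P);B.append(P@o)
    A=sum(A);B=sum(B); p=np.linalg.solve(A,B); return p, [np.round(np.array(proj(d,p))-x,1).tolist() for d,x in((t,a),(s,b))]
def blob(d,c,f,r=30):
    hsv=cv2.cvtColor(d['frame'],cv2.COLOR_BGR2HSV); m=f(hsv).astype(np.uint8)
    n,l,st,ce=cv2.connectedComponentsWithStats(m)
    k=max((i for i in range(1,n) if np.hypot(*(ce[i]-c))<r),key=lambda i:st[i,4]); return ce[k],st[k],(l==k).astype(np.uint8)
blue=lambda h:(h[...,0]>105)&(h[...,0]<125)&(h[...,1]>150)&(h[...,2]>60)
red=lambda h:((h[...,0]<6)|(h[...,0]>174))&(h[...,1]>150)
if __name__=='__main__':
    for a,b in(((140,202),(422,415)),((423,216),(257,182))):
        A=blob(t,a,blue);B=blob(s,b,blue); print(A[0],A[1],B[0],B[1],tri(A[0],B[0]))
    A=blob(t,(282,172),red);c=cv2.findContours(A[2],0,2)[0][0]; bx=cv2.boxPoints(cv2.minAreaRect(c)); w=np.array([onz(t,*p,30) for p in bx]);print('tray',w.round(1).tolist(),w.mean(0))
    f=t['frame'];g=s['frame']
    k=lambda im,x,y,w,h,z:cv2.resize(im[y:y+h,x:x+w],None,fx=z,fy=z,interpolation=2)
    cv2.imwrite('pics/c1.png',np.vstack([np.hstack([k(f,95,145,100,75,4),k(f,365,160,100,75,4)]),np.hstack([k(f,255,220,100,75,4),k(g,310,215,100,75,4)])]))
E
python3 m.py
```

```text
[138.04022989 202.7183908 ] [131 194  17  18 174] [413. 432.] [412 432   3   1   3] (array([564.37001539, 310.17753254,  69.09320742]), [[1.9, -1.8], [3.6, 0.6]])
[422.91747573 216.15048544] [416 208  15  18 206] [254. 171.] [254 171   1   1   1] (array([ 534.73460506, -294.10963839,  134.961718  ]), [[0.7, -1.2], [1.3, 0.2]])
tray [[571.7, 130.5, 30.0], [714.0, 129.6, 30.0], [710.1, -111.1, 30.0], [567.5, -108.2, 30.0]] [640.80954882  10.21658338  30.        ]
```

View pics/c1.png

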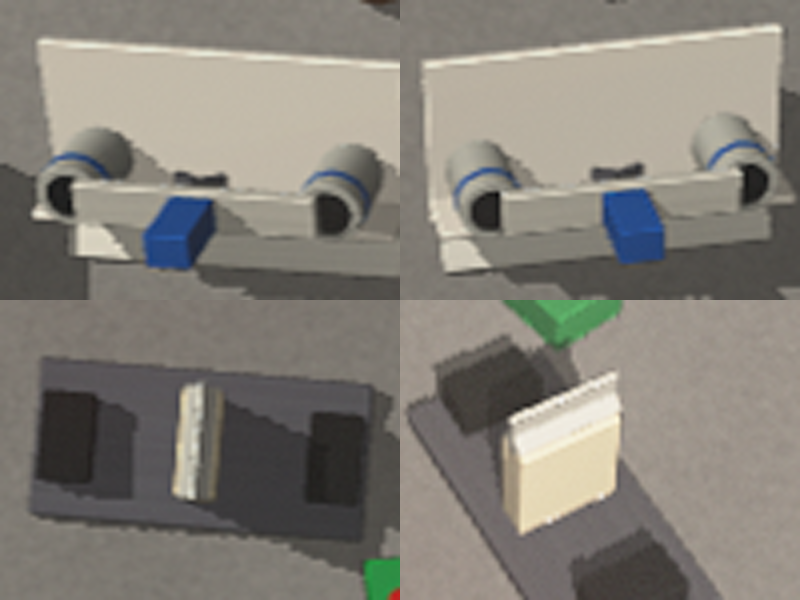

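```bash
cat > m2.py <<'E'
from m import *
blue2=lambda h:(h[...,0]>100)&(h[...,0]<130)&(h[...,1]>120)&(h[...,2]>40)
yaw=lambda a,b:np.degrees(np.arctan2((b-a)[1],(b-a)[0]))
for a,b in(((140,202),(422,415)),((423,216),(257,182))):
    A=blob(t,a,blue2);B=blob(s,b,blue2); print(A[0],A[1],B[0],B[1],tri(A[0],B[0]))
w=[onz(t,*p,12) for p in((265.5,234.5),(348,241.3),(345.5,280),(262.5,273.8))]
print('base',np.mean(w,0),yaw(w[1],w[0])-90,yaw(w[2],w[3])-90,yaw(w[3],w[0]),np.linalg.norm(w[1]-w[0]))
a=tri((306,240.8),(364.3,233.8));b=tri((302.7,269.5),(338,247.5));a2=tri((306,240.8),(338,247.5));print('edge',a,b)
e=[onz(t,306,240.8,105),onz(t,302.7,269.5,105)];print(e,np.mean(e,0),yaw(e[1],e[0]))
for L,Rr in(((104.5,155),None),((371.3,175.5),(460,166.8))):
    pl=onz(t,*L,75)
    if Rr is None:
        g=cv2.cvtColor(t['frame'],6)[140:225,180:215]; print('L search'); Rr=(198.5,161)
    pr=onz(t,*Rr,75);print('board',pl,pr,yaw(pr,pl)-90,np.linalg.norm(pl-pr))
for d,A in((t,((140,202),(423,216))),(s,((422,415),(257,182)))):
  for a in A:
    c=cv2.findContours(blob(d,a,blue2)[2],0,2)[0][0];print('hull',cv2.approxPolyDP(cv2.convexHull(c),1.5,True)[:,0].tolist())
E
python3 m2.py
```

```text
[138.08854167 202.86458333] [131 194  17  18 192] [420.14256619 417.91446029] [405 404  31  29 491] (array([555.69107346, 301.76690182, 104.81937101]), [[0.4, -0.3], [0.7, 0.1]])
[422.99545455 216.15454545] [416 207  15  19 220] [255.25531915 182.01702128] [247 171  18  22 235] (array([ 537.07734969, -299.70372053,   97.97844574]), [[0.0, -0.1], [0.1, 0.0]])
base [449.8226928  -48.63359898  12.        ] -3.8919852194717635 -3.5046724966378804 -3.1149059293061754 187.81713356417131
edge (array([458.35726825, -35.63462589, 145.21861491]), [[-8.4, 9.0], [-12.9, -2.0]]) (array([442.16913283, -58.69102351,  55.1788109 ]), [[6.8, -9.6], [12.2, 0.4]])
[array([480.08586332, -51.45738544, 105.        ]), array([419.67997229, -45.51713542, 105.        ])] [449.8829178  -48.48726043 105.        ] -5.616347094853534
L search
board [662.54602439 388.43820401  75.        ] [652.8817827  185.30597917  75.        ] -2.7238565820797476 203.36198843110301
board [ 627.33206002 -190.76540655   75.        ] [ 649.87841906 -385.14691954   75.        ] 6.616186317568875 195.68472321272537
hull [[147, 195], [142, 211], [133, 211], [131, 203], [138, 194]]
hull [[425, 207], [430, 216], [430, 224], [420, 225], [416, 215], [416, 208]]
hull [[429, 405], [435, 416], [419, 430], [412, 432], [405, 421], [422, 405]]
hull [[257, 171], [264, 177], [258, 191], [252, 192], [247, 186], [253, 172]]
```

```bash
cat > m3.py <<'E'
from m2 import *
print('-----')
for c1,c2,tf in(((110.5,193.75),(178.75,198.25),(137.1,208)),((386.75,212.5),(453,205.75),(424.75,220.5))):
    p=onz(t,*c1,73);q=onz(t,*c2,73);y=yaw(q,p)-90;m=(p+q)/2
    f=onz(t,*tf,119); ax=np.array([np.cos(np.radians(y)),np.sin(np.radians(y))])
    print('cups',m[:2],y,np.linalg.norm(p-q),'grip from cups',m[:2]-ax*(42-4)*np.sin(.611),'from top face',f[:2]+ax*10.3)
E
python3 m3.py | sed -n '/-----/,$p'
```

```text
-----
cups [574.65089776 299.27183124] -2.9029654720730775 147.12946112488243 grip from cups [552.87877379 300.37588922] from top face [552.44846231 299.06406585]
cups [ 555.41902689 -297.56544718] 6.727679322357929 145.73719490695703 grip from cups [ 533.76903943 -300.11934013] from top face [ 535.42224147 -298.18003873]
```

```bash
cat >> h.py <<'E'
def goal(grip,yaw,tilt=35,back=0,roll=0,adv=18):
    """grip point world, rotor yaw deg, tilt to -x, roll about rotor x; print shift/turn for crank"""
    Rr=R.from_euler('z',yaw,degrees=True)*R.from_euler('y',-tilt,degrees=True)*R.from_euler('x',roll,degrees=True)
    Rt=Rr*R.from_matrix(np.array([[-1,0,0],[0,1,0],[0,0,-1]]).T)
    p=np.array(grip)+Rt.apply([0,0,adv-back])
    s=robot.read_state(); R0=R.from_quat(s['tcp_rot'])
    print('t',round(s['time_s'],2),'pos',s['tool_pos'].round(1),'w',round(s['gripper_width'],1),'F',s['force'].round(2),'T',s['ft_torque'].round(3))
    print('target',p.round(1),'rows',R0.inv().apply(p-s['tool_pos']).round(1),np.degrees((R0.inv()*Rt).as_rotvec()).round(2))
E
python3 -c "
from h import *
goal((553,300,104.4),-2.9,35,90)"
```

```text
t 0.1 pos [183.7 518.2 230.8] w 85.8 F [ 0.19 -0.25 -0.84] T [-0.064  0.006  0.028]
target [511.8 302.1 163.4] rows [-381.4  -94.    67.5] [ -5.13 -34.76 -16.09]
```

```bash
python3 -m crank '[[[-381.4,-94,67.5,-5.13,-34.76,-16.09,1],[-381.4,-94,67.5,-5.13,-34.76,-16.09,1],[-381.4,-94,67.5,-5.13,-34.76,-16.09,1],[-381.4,-94,67.5,-5.13,-34.76,-16.09,1],[-381.4,-94,67.5,-5.13,-34.76,-16.09,1],[-381.4,-94,67.5,-5.13,-34.76,-16.09,1],[-381.4,-94,67.5,-5.13,-34.76,-16.09,1],[-381.4,-94,67.5,-5.13,-34.76,-16.09,1],[-381.4,-94,67.5,-5.13,-34.76,-16.09,1],[-381.4,-94,67.5,-5.13,-34.76,-16.09,1]]]' 40
python3 -c "
from h import *
goal((553,300,104.4),-2.9,35,90)
d=snap('top','top1');e=snap('scene','scene1')
cv2.imwrite('pics/c2.png',np.hstack([cv2.resize(d['frame'][130:280,60:210],(400,400)),cv2.resize(e['frame'][300:480,330:510],(400,400))]))
goal((553,300,104.4),-2.9,35,0)"
```

```text
time_s: 1.1
tool_pos: [512.2, 301.3, 163.2]
tcp_rot: [0.025, 0.953, -0.008, 0.3]
force: [-0.1, 0.7, 0.5]
gripper_width: 85.2
t 1.1 pos [512.2 301.3 163.2] w 85.2 F [-0.08  0.67  0.54] T [ 0.014  0.24  -0.031]
target [511.8 302.1 163.4] rows [ 0.3  0.8 -0.5] [-0.06 -0.04 -0.11]
t 1.2 pos [511.3 302.8 163.7] w 85.3 F [0.53 0.89 0.6 ] T [-0.017  0.283  0.009]
target [563.3 299.5  89.7] rows [-0.2 -0.8 90.6] [0.06 0.   0.01]
```

View pics/c2.png

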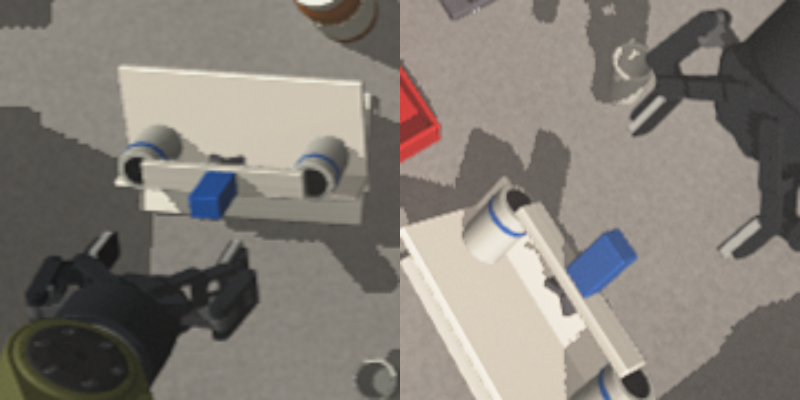

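```bash
python3 -c "
from h import *
d=dict(np.load('pics/top1.npz'));e=dict(np.load('pics/scene1.npz'))
for z in (13,25): 
  p=np.array([511.5,302.5,163.5])-z*np.array([.573,-.029,-.819])
  print(proj(d,p),proj(e,p))
print(proj(d,(553,300,104.4)),proj(e,(553,300,104.4)))"
```

```text
(np.float64(125.70578993146577), np.float64(223.31555452978543)) (np.float64(455.9729965862301), np.float64(384.7522643862223))
(np.float64(123.67027957283884), np.float64(226.2590614735911)) (np.float64(461.1359261340951), np.float64(379.9955158737806))
(np.float64(139.3283546771415), np.float64(203.83354084494502)) (np.float64(421.4251305750099), np.float64(416.1839027829135))
```

```bash
python3 -m crank '[[[0,-0.5,30,0,0,0,1],[0,-0.5,55,0,0,0,1],[0,-0.5,75,0,0,0,1],[0,-0.5,90,0,0,0,1],[0,-0.5,90,0,0,0,1],[0,-0.5,90,0,0,0,-1],[0,-0.5,90,0,0,0,-1],[0,-0.5,90,0,0,0,-1],[0,-0.5,90,0,0,0,-1],[0,-0.5,90,0,0,0,-1]]]' 40
python3 -c "
from h import *
goal((553,300,104.4),-2.9,35,0)"
```

```text
time_s: 2.2
tool_pos: [563.4, 299.5, 90.8]
tcp_rot: [0.024, 0.953, -0.007, 0.301]
force: [-4.2, 0.1, 6.4]
gripper_width: 23.1
t 2.2 pos [563.4 299.5  90.8] w 23.1 F [-4.2   0.06  6.38] T [-0.135  0.546 -0.052]
target [563.3 299.5  89.7] rows [ 0.8 -0.   0.9] [ 0.08  0.07 -0.03]
```

```bash
python3 -m crank '[[[0,0,-15,0,0,0,-1],[0,0,-40,0,0,0,-1],[0,0,-70,0,0,0,-1],[-20,0,-100,0,0,0,-1],[-20,0,-100,0,0,0,-1]]]' 80
python3 -c "
from h import *
goal((449.9,-48.5,147),-4,0,60,adv=16.6)"
```

```text
time_s: 2.7
tool_pos: [523.2, 302.2, 187.9]
tcp_rot: [0.025, 0.953, -0.005, 0.303]
force: [0.9, 1.0, -4.0]
gripper_width: 22.7
t 2.7 pos [523.2 302.2 187.9] w 22.7 F [ 0.87  1.01 -4.05] T [0.06  0.75  0.024]
target [449.9 -48.5 190.4] rows [  43.  -353.9  -35.5] [ 0.61 35.28  1.02]
```

```bash
python3 -m crank '[[[31.5,-353.9,-51.8,0.6,35.28,1,-1],[31.5,-353.9,-51.8,0.6,35.28,1,-1],[31.5,-353.9,-51.8,0.6,35.28,1,-1],[31.5,-353.9,-51.8,0.6,35.28,1,-1],[31.5,-353.9,-51.8,0.6,35.28,1,-1],[31.5,-353.9,-51.8,0.6,35.28,1,-1],[31.5,-353.9,-51.8,0.6,35.28,1,-1],[31.5,-353.9,-51.8,0.6,35.28,1,-1],[31.5,-353.9,-51.8,0.6,35.28,1,-1],[31.5,-353.9,-51.8,0.6,35.28,1,-1]]]' 80
python3 -c "
from h import *
goal((449.9,-48.5,147),-4,0,15,adv=16.6)
d=snap('top','top2');e=snap('scene','scene2')
cv2.imwrite('pics/c3.png',np.hstack([cv2.resize(d['frame'][190:310,245:365],(400,400)),cv2.resize(e['frame'][140:320,260:440],(400,400))]))
goal((449.9,-48.5,147),-4,0,0,adv=16.6)"
```

```text
time_s: 3.7
tool_pos: [448.8, -49.9, 206.5]
tcp_rot: [0.036, 0.999, -0.002, -0.003]
force: [-0.7, -0.0, -5.1]
gripper_width: 22.9
t 3.7 pos [448.8 -49.9 206.5] w 22.9 F [-0.72 -0.   -5.12] T [ 0.021 -0.032 -0.012]
target [449.9 -48.5 145.4] rows [-1.4  1.7 61.1] [-0.23 -0.35 -0.14]
t 3.8 pos [449.  -48.9 206.8] w 23.1 F [ 0.79  0.87 -4.86] T [ 0.083 -0.019  0.009]
target [449.9 -48.5 130.4] rows [-1.3  0.8 76.4] [-0.22 -0.33  0.  ]
```

View pics/c3.png

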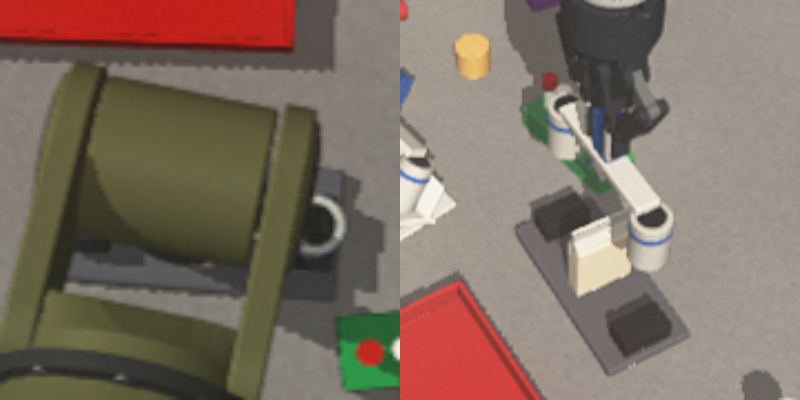

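```bash
python3 -c "
from h import *
e=dict(np.load('pics/scene2.npz'))
a=onz(e,334.8,186.4,185.4);b=onz(e,372.6,237.8,185.4);print(a,b,(a+b)/2,np.linalg.norm(a-b),np.degrees(np.arctan2(*(b-a)[1::-1]))-90)
g=onz(e,338,247.5,105);h=onz(e,364.3,233.8,105);print(g,h,(g+h)/2)"
```

```text
[ 441.07473264 -121.50899812  185.4       ] [453.26799494  22.01041014 185.4       ] [447.17136379 -49.74929399 185.4       ] 144.03644050112035 -4.856129404668508
[483.9155587  -42.71943846 105.        ] [420.30920765 -42.96201541 105.        ] [452.11238317 -42.84072693 105.        ]
```

```bash
python3 -m crank '[[[-2.5,1.7,25,0,0,0,-1],[-2.5,1.7,50,0,0,0,-1],[-2.5,1.7,62,0,0,0,-1],[-2.5,1.7,68,0,0,0,-1],[-2.5,1.7,70,0,0,0,-1],[-2.5,1.7,70,0,0,0,-1]]]' 80
python3 -c "
from h import *
goal((449.9,-48.5,147),-4,0,0,adv=16.6)
e=snap('scene','scene3')
cv2.imwrite('pics/c4.png',cv2.resize(e['frame'][170:300,290:420],(600,600),interpolation=2))"
```

```text
time_s: 4.4
tool_pos: [451.8, -48.1, 138.0]
tcp_rot: [0.035, 0.999, -0.002, -0.002]
force: [-0.8, -0.3, -5.2]
gripper_width: 23.4
t 4.4 pos [451.8 -48.1 138. ] w 23.4 F [-0.76 -0.3  -5.22] T [ 0.014  0.003 -0.032]
target [449.9 -48.5 130.4] rows [ 1.8 -0.5  7.6] [-0.23 -0.21 -0.  ]
```

View pics/c4.png

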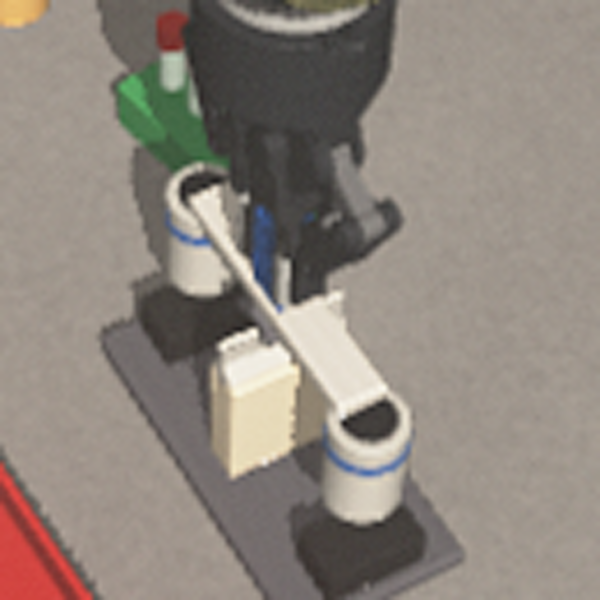

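```bash
python3 -m crank '[[[0.5,0,2,0,0,0,-1],[1,0,4,0,0,0,-1],[1,0,5.5,0,0,0,-1],[1,0,5.5,0,0,0,-1]]]' 30; python3 -m crank '[[[0,0,1,0,0,0,-1],[0,0,1,0,0,0,-1]]]' 20;python3 -m crank '[[[0,0,1,0,0,0,-1],[0,0,1,0,0,0,-1]]]' 20
```

```text
time_s: 4.85
tool_pos: [450.3, -48.1, 131.8]
tcp_rot: [0.035, 0.999, -0.002, -0.002]
force: [-0.4, -0.1, -5.2]
gripper_width: 23.0
time_s: 5.05
tool_pos: [450.4, -48.1, 130.9]
tcp_rot: [0.035, 0.999, -0.002, -0.002]
force: [-0.3, 0.6, -5.2]
gripper_width: 22.7
time_s: 5.25
tool_pos: [450.4, -48.2, 129.9]
tcp_rot: [0.035, 0.999, -0.002, -0.002]
force: [0.1, 0.4, -5.5]
gripper_width: 22.9
```

```bash
python3 -m crank '[[[0,0,1,0,0,0,-1],[0,0,1,0,0,0,-1]]]' 20;python3 -m crank '[[[0,0,1,0,0,0,-1],[0,0,1,0,0,0,-1]]]' 20;python3 -m crank '[[[0,0,1,0,0,0,-1],[0,0,1,0,0,0,-1]]]' 20
```

```text
time_s: 5.45
tool_pos: [450.7, -48.4, 129.5]
tcp_rot: [0.035, 0.999, -0.002, -0.002]
force: [-0.2, -3.1, 2.2]
gripper_width: 23.0
time_s: 5.65
tool_pos: [450.9, -48.5, 129.3]
tcp_rot: [0.035, 0.999, -0.002, -0.001]
force: [-5.1, -2.7, 15.4]
gripper_width: 22.8
time_s: 5.85
tool_pos: [451.2, -48.5, 129.2]
tcp_rot: [0.035, 0.999, -0.002, -0.001]
force: [-9.6, -2.0, 27.0]
gripper_width: 22.9
```

```bash
python3 -m crank '[[[0,0,-1.8,0,0,0,-1],[0,0,-1.8,0,0,0,-1],[0,0,-1.8,0,0,0,-0.3],[0,0,-1.8,0,0,0,0.2],[0,0,-1.8,0,0,0,1],[0,0,-1.8,0,0,0,1],[0,0,-1.8,0,0,0,1],[0,0,-1.8,0,0,0,1],[0,0,-1.8,0,0,0,1],[0,0,-1.8,0,0,0,1]]]' 20
python3 -m crank '[[[0,0,0,0,0,0,1],[0,0,0,0,0,0,1],[0,0,0,0,0,0,1],[0,0,0,0,0,0,1],[0,0,0,0,0,0,1]]]'
python3 -c "
from h import *
e=snap('scene','scene4')
cv2.imwrite('pics/c5.png',cv2.resize(e['frame'][170:300,290:420],(600,600),interpolation=2))"
```

```text
time_s: 6.85
tool_pos: [450.4, -48.1, 128.8]
tcp_rot: [0.035, 0.999, -0.002, -0.002]
force: [-0.4, -0.1, 0.1]
gripper_width: 85.3
time_s: 7.35
tool_pos: [450.4, -48.1, 128.8]
tcp_rot: [0.035, 0.999, -0.002, -0.002]
force: [-0.5, -0.3, 0.3]
gripper_width: 85.4
```

View pics/c5.png

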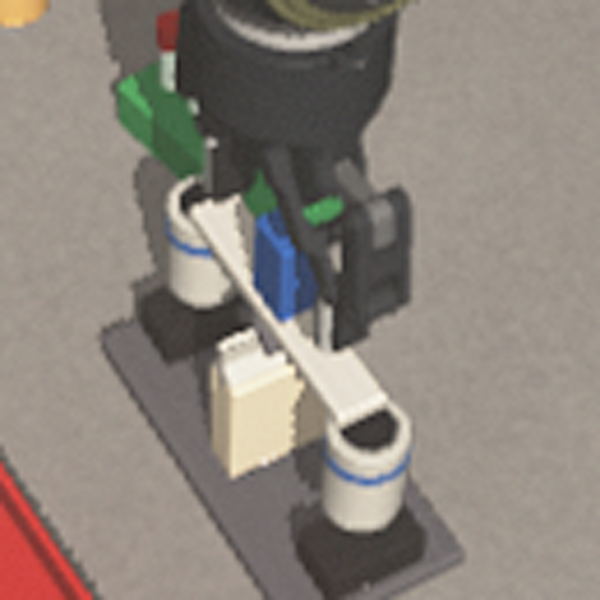

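Both cups dropped by the same amount, about 10 px in the crop, so this rotor looks level. I'll retreat straight up and check again.

```bash
python3 -m crank '[[[0,0,-15,0,0,0,1],[0,0,-35,0,0,0,1],[0,0,-65,0,0,0,1],[0,0,-100,0,0,0,1],[0,0,-100,0,0,0,1]]]' 20
python3 -c "
from h import *
goal((534.5,-299.2,104.4),6.7,35,90,adv=17)
e=snap('scene','scene5')
for f in('scene3','scene4','scene5'):
  im=dict(np.load('pics/'+f+'.npz'))['frame'];h=cv2.cvtColor(im,40)
  m=((h[...,0]>100)&(h[...,0]<130)&(h[...,1]>80)).astype(np.uint8);n,l,st,ce=cv2.connectedComponentsWithStats(m)
  print(f,[(ce[i].round(1).tolist(),int(st[i,4])) for i in range(1,n) if 315<ce[i][0]<390 and 205<ce[i][1]<285 and st[i,4]>5])
"
```

```text
time_s: 7.9
tool_pos: [452.3, -48.0, 232.9]
tcp_rot: [0.035, 0.999, -0.002, 0.001]
force: [0.4, -0.1, -0.5]
gripper_width: 85.4
t 7.9 pos [452.3 -48.  232.9] w 85.4 F [ 0.41 -0.11 -0.49] T [0.035 0.002 0.016]
target [ 492.9 -304.1  164.2] rows [ -58.3 -252.3   70. ] [ -3.54 -34.79 -10.29]
scene3 [([346.5, 222.8], 63), ([330.0, 220.8], 9), ([363.6, 270.0], 7), ([372.5, 271.1], 10)]
scene4 [([350.5, 227.8], 208), ([330.5, 223.2], 11), ([363.5, 271.8], 6), ([372.5, 273.0], 11)]
scene5 [([351.7, 226.2], 278), ([330.9, 223.3], 10), ([363.5, 271.8], 6), ([372.5, 273.0], 11)]
```

The cup rings are unchanged 0.5 s later: (330.9,223.3) and (372.5,273.0) px. This rotor is balanced and stays on the edge; the other one is the reject.

```bash
python3 -m crank '[[[-20,-60,5,0,0,0,1],[-40,-120,20,-1.2,-12,-3.5,1],[-58.3,-252.3,70,-3.54,-34.79,-10.29,1],[-58.3,-252.3,70,-3.54,-34.79,-10.29,1],[-58.3,-252.3,70,-3.54,-34.79,-10.29,1],[-58.3,-252.3,70,-3.54,-34.79,-10.29,1],[-58.3,-252.3,70,-3.54,-34.79,-10.29,1],[-58.3,-252.3,70,-3.54,-34.79,-10.29,1],[-58.3,-252.3,70,-3.54,-34.79,-10.29,1]]]' 40
python3 -c "
from h import *
d=snap('top','top6');e=snap('scene','scene6')
cv2.imwrite('pics/c6.png',np.hstack([cv2.resize(d['frame'][150:300,340:490],(400,400)),cv2.resize(e['frame'][100:280,190:370],(400,400))]))
goal((534.5,-299.2,104.4),6.7,35,0,adv=17)
print(proj(d,(534.5,-299.2,104.4)),proj(e,(534.5,-299.2,104.4)))"
```

```text
time_s: 8.85
tool_pos: [534.8, -259.2, 197.3]
tcp_rot: [-0.026, 0.965, 0.001, 0.263]
force: [-1.0, 0.0, 0.4]
gripper_width: 85.3
t 8.95 pos [ 534.9 -259.3  197.7] w 85.6 F [0.02 0.29 0.19] T [0.038 0.229 0.014]
target [ 544.2 -298.1   90.5] rows [ 48.3 -38.   96.5] [-2.62 -4.51 -2.9 ]
(np.float64(423.3613230467746), np.float64(216.9256729641367)) (np.float64(256.0954644575535), np.float64(179.68201306186825))
```

View pics/c6.png

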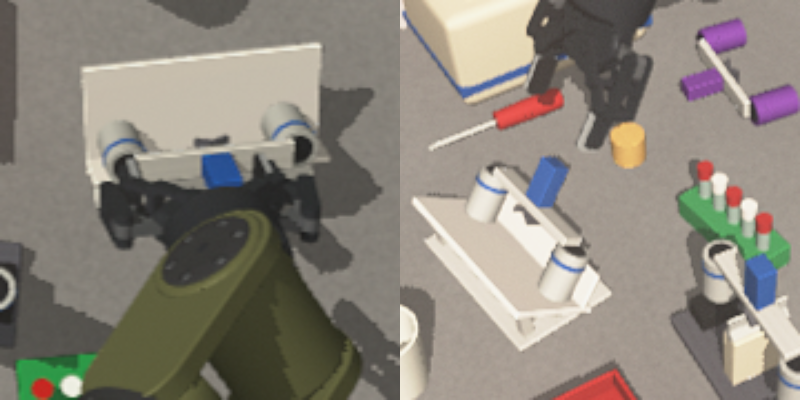

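```bash
python3 -c "
from h import *
goal((534.5,-299.2,104.4),6.7,35,90,adv=17)"
```

```text
t 8.95 pos [ 534.9 -259.3  197.7] w 85.6 F [0.02 0.29 0.19] T [0.038 0.229 0.014]
target [ 492.9 -304.1  164.2] rows [ 55.3 -42.3   6.9] [-2.62 -4.51 -2.9 ]
```

```bash
python3 -m crank '[[[55.3,-42.3,6.9,-2.62,-4.51,-2.9,1],[55.3,-42.3,6.9,-2.62,-4.51,-2.9,1],[55.3,-42.3,6.9,-2.62,-4.51,-2.9,1],[55.3,-42.3,6.9,-2.62,-4.51,-2.9,1]]]' 40
python3 -c "
from h import *
goal((534.5,-299.2,104.4),6.7,35,0,adv=17)"
```

```text
time_s: 9.35
tool_pos: [537.5, -260.8, 203.2]
tcp_rot: [-0.024, 0.963, 0.0, 0.268]
force: [-0.2, -0.4, -0.4]
gripper_width: 85.4
t 9.35 pos [ 537.5 -260.8  203.2] w 85.4 F [-0.23 -0.43 -0.41] T [-0.001  0.257  0.024]
target [ 544.2 -298.1   90.5] rows [ 54.2 -36.2  99.5] [-2.77 -3.97 -2.96]
```

```bash
python3 -c "
from h import *
s=robot.read_state();print(s['qpos'].round(2),s['qd'].round(2),R.from_quat(s['tcp_rot']).as_matrix().round(2).tolist())"
```

```text
[-0.65  0.23  1.77  0.48  0.77 -2.55] [ 0.  0. -0.  0.  0. -0.] [[-0.86, -0.05, 0.52], [-0.05, 1.0, 0.01], [-0.52, -0.01, -0.86]]
```

Joint 6 is at its −2.55 limit. The jaws are symmetric, so I'll turn the tool half round about its own z.

```bash
python3 -m crank '[[[0,0,-10,0,0,8.5,1],[0,0,-10,0,0,17,1],[0,0,-10,0,0,25.5,1],[0,0,-10,0,0,34,1],[0,0,-10,0,0,42.5,1],[0,0,-10,0,0,51,1],[0,0,-10,0,0,59.5,1],[0,0,-10,0,0,68,1],[0,0,-10,0,0,76.5,1],[0,0,-10,0,0,85,1]]]'
python3 -m crank '[[[0,0,0,0,0,8.5,1],[0,0,0,0,0,17,1],[0,0,0,0,0,25.5,1],[0,0,0,0,0,34,1],[0,0,0,0,0,42.5,1],[0,0,0,0,0,51,1],[0,0,0,0,0,59.5,1],[0,0,0,0,0,68,1],[0,0,0,0,0,76.5,1],[0,0,0,0,0,85,1]]]'
sed -i 's/adv=18):/adv=18,flip=1):/; s/\[\[-1,0,0\],\[0,1,0\],\[0,0,-1\]\]/[[-flip,0,0],[0,flip,0],[0,0,-1]]/' h.py
python3 -c "
from h import *
goal((534.5,-299.2,104.4),6.7,35,90,adv=17,flip=-1)
print(robot.read_state()['qpos'].round(2))"
```

```text
time_s: 10.35
tool_pos: [532.3, -260.9, 211.6]
tcp_rot: [0.635, 0.725, 0.182, 0.196]
force: [-0.1, 0.4, 0.4]
gripper_width: 85.3
time_s: 11.35
tool_pos: [532.3, -260.9, 211.6]
tcp_rot: [0.958, 0.105, 0.267, 0.022]
force: [0.0, -0.4, 0.5]
gripper_width: 85.2
t 11.35 pos [ 532.3 -260.9  211.6] w 85.2 F [ 0.02 -0.36  0.47] T [ 0.008  0.237 -0.001]
target [ 492.9 -304.1  164.2] rows [-66.1  30.   19.7] [2.42 4.2  6.68]
[-0.65  0.21  1.77  0.48  0.78  0.42]
```

```bash
python3 -m crank '[[[-66.1,30,5,2.42,4.2,6.68,1],[-66.1,30,19.7,2.42,4.2,6.68,1],[-66.1,30,19.7,2.42,4.2,6.68,1],[-66.1,30,19.7,2.42,4.2,6.68,1],[-66.1,30,19.7,2.42,4.2,6.68,1]]]' 40
python3 -c "
from h import *
goal((534.5,-299.2,104.4),6.7,35,0,adv=17,flip=-1)"
```

```text
time_s: 11.85
tool_pos: [494.0, -304.1, 165.6]
tcp_rot: [0.952, 0.059, 0.301, -0.016]
force: [-1.0, 0.5, -0.6]
gripper_width: 85.3
t 11.85 pos [ 494.  -304.1  165.6] w 85.3 F [-0.95  0.51 -0.56] T [-0.045  0.295 -0.02 ]
target [ 544.2 -298.1   90.5] rows [-1.8 -0.1 90.5] [ 0.   -0.03  0.45]
```

```bash
python3 -m crank '[[[-1.8,0,30,0,0,0.45,1],[-1.8,0,55,0,0,0.45,1],[-1.8,0,75,0,0,0.45,1],[-1.8,0,89,0,0,0.45,1],[-1.8,0,89,0,0,0.45,1],[-1.8,0,89,0,0,0.45,-1],[-1.8,0,89,0,0,0.45,-1],[-1.8,0,89,0,0,0.45,-1],[-1.8,0,89,0,0,0.45,-1],[-1.8,0,89,0,0,0.45,-1]]]' 40
python3 -c "
from h import *
goal((534.5,-299.2,104.4),6.7,35,0,adv=17,flip=-1)"
```

```text
time_s: 12.85
tool_pos: [542.4, -298.9, 91.1]
tcp_rot: [0.952, 0.055, 0.3, -0.018]
force: [-3.7, -0.5, 5.3]
gripper_width: 23.6
t 12.85 pos [ 542.4 -298.9   91.1] w 23.6 F [-3.71 -0.48  5.26] T [0.188 0.409 0.349]
target [ 544.2 -298.1   90.5] rows [ 1.1 -0.7  1.5] [ 0.01 -0.02 -0.08]
```

```bash
python3 -m crank '[[[0,0,-15,0,0,0,-1],[0,0,-40,0,0,0,-1],[0,0,-70,0,0,0,-1],[20,0,-110,0,0,0,-1],[50,0,-150,0,0,0,-1],[50,0,-150,0,0,0,-1]]]' 80
python3 -c "
from h import *
goal((640.8,10.2,97+150),-1,0,0,adv=17.5,flip=-1)"
```

```text
time_s: 13.45
tool_pos: [498.8, -305.5, 248.9]
tcp_rot: [0.951, 0.056, 0.303, -0.014]
force: [-0.2, -1.3, -3.2]
gripper_width: 23.0
t 13.45 pos [ 498.8 -305.5  248.9] w 23.0 F [-0.17 -1.26 -3.16] T [-0.18   0.689 -0.01 ]
target [640.8  10.2 229.5] rows [ 134.5 -297.4  116.8] [ -1.97 -35.31   7.47]
```

```bash
python3 -m crank '[[[134.5,-297.4,116.8,-1.97,-35.31,7.47,-1],[134.5,-297.4,116.8,-1.97,-35.31,7.47,-1],[134.5,-297.4,116.8,-1.97,-35.31,7.47,-1],[134.5,-297.4,116.8,-1.97,-35.31,7.47,-1],[134.5,-297.4,116.8,-1.97,-35.31,7.47,-1],[134.5,-297.4,116.8,-1.97,-35.31,7.47,-1],[134.5,-297.4,116.8,-1.97,-35.31,7.47,-1],[134.5,-297.4,116.8,-1.97,-35.31,7.47,-1],[134.5,-297.4,116.8,-1.97,-35.31,7.47,-1],[134.5,-297.4,116.8,-1.97,-35.31,7.47,-1]]]' 80
python3 -c "
from h import *
goal((640.8,10.2,97),-1,0,0,adv=17.5,flip=-1)
d=snap('top','top7');e=snap('scene','scene7')
cv2.imwrite('pics/c7.png',np.hstack([cv2.resize(d['frame'][100:250,210:360],(400,400)),cv2.resize(e['frame'][150:400,190:440],(400,400))]))
goal((640.8,10.2,97),-1,0,0,adv=17.5,flip=-1)"
```

```text
time_s: 14.45
tool_pos: [639.1, 12.3, 222.4]
tcp_rot: [1.0, -0.008, -0.005, -0.004]
force: [0.0, -0.2, -3.4]
gripper_width: 22.9
t 14.45 pos [639.1  12.3 222.4] w 22.9 F [ 0.   -0.19 -3.43] T [-0.108 -0.005 -0.014]
target [640.8  10.2  79.5] rows [  3.1   3.1 142.9] [-0.42  0.53  0.12]
t 14.55 pos [639.   11.  223.3] w 23.3 F [ 0.18 -0.13 -3.62] T [-0.052 -0.005 -0.003]
target [640.8  10.2  79.5] rows [  3.    1.8 143.8] [-0.41  0.46 -0.  ]
```

View pics/c7.png

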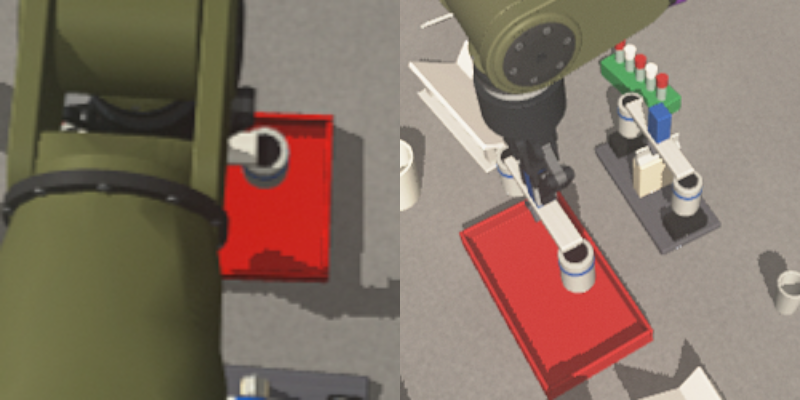

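Rotor upright over the tray, stand rotor still level at crop (660,150). Now lowering.

```bash
python3 -m crank '[[[3,1.8,30,-0.4,0.5,0,-1],[3,1.8,65,-0.4,0.5,0,-1],[3,1.8,100,-0.4,0.5,0,-1],[3,1.8,122,-0.4,0.5,0,-1],[3,1.8,134,-0.4,0.5,0,-1],[3,1.8,138,-0.4,0.5,0,-1],[3,1.8,139,-0.4,0.5,0,-1],[3,1.8,139,-0.4,0.5,0,-1]]]' 80
python3 -m crank '[[[0,0,1,0,0,0,-1],[0,0,2,0,0,0,-1],[0,0,2,0,0,0,-1]]]' 40
```

```text
time_s: 15.35
tool_pos: [641.9, 10.8, 86.1]
tcp_rot: [1.0, -0.009, 0.002, -0.0]
force: [0.3, 0.6, -3.7]
gripper_width: 22.8
time_s: 15.65
tool_pos: [641.4, 11.0, 83.0]
tcp_rot: [1.0, -0.008, 0.001, -0.0]
force: [-0.3, -0.2, -2.3]
gripper_width: 22.9
```

```bash
python3 -m crank '[[[0,0,0.8,0,0,0,-1],[0,0,0.8,0,0,0,-1]]]' 40
python3 -m crank '[[[0,0,0.8,0,0,0,-1],[0,0,0.8,0,0,0,-1]]]' 40
python3 -m crank '[[[0,0,0.8,0,0,0,-1],[0,0,0.8,0,0,0,-1]]]' 40
```

```text
time_s: 15.85
tool_pos: [641.3, 11.0, 82.0]
tcp_rot: [1.0, -0.008, 0.001, -0.0]
force: [0.9, -0.4, -2.9]
gripper_width: 22.6
time_s: 16.05
tool_pos: [641.5, 11.1, 81.4]
tcp_rot: [1.0, -0.008, 0.001, -0.0]
force: [-0.1, 0.2, -2.6]
gripper_width: 22.8
time_s: 16.25
tool_pos: [641.7, 11.1, 81.2]
tcp_rot: [1.0, -0.008, 0.001, -0.0]
force: [-1.9, 0.2, 4.8]
gripper_width: 23.2
```

Contact with the tray floor, so I release slowly and back off upward.

```bash
python3 -m crank '[[[0,0,0,0,0,0,-0.5],[0,0,0,0,0,0,0],[0,0,0,0,0,0,1],[0,0,0,0,0,0,1],[0,0,0,0,0,0,1],[0,0,0,0,0,0,1],[0,0,-15,0,0,0,1],[0,0,-40,0,0,0,1],[0,0,-80,0,0,0,1],[0,0,-120,0,0,0,1]]]' 20
python3 -m crank '[[[-150,150,-60,0,0,0,1],[-150,150,-60,0,0,0,1],[-150,250,-60,0,0,0,1],[-150,250,-60,0,0,0,1],[-150,250,-60,0,0,0,1],[-150,250,-60,0,0,0,1],[-150,250,-60,0,0,0,1],[-150,250,-60,0,0,0,1],[-150,250,-60,0,0,0,1],[-150,250,-60,0,0,0,1]]]'
python3 -c "
from h import *
d=snap('top','top8');e=snap('scene','scene8')
cv2.imwrite('pics/c8.png',np.hstack([cv2.resize(d['frame'][100:340,100:500],(800,480))]))
cv2.imwrite('pics/c9.png',e['frame'])"
```

```text
time_s: 17.25
tool_pos: [640.9, 11.0, 202.8]
tcp_rot: [1.0, -0.008, 0.001, -0.0]
force: [0.3, 0.1, -0.5]
gripper_width: 85.4
time_s: 18.25
tool_pos: [487.4, -235.3, 260.1]
tcp_rot: [1.0, -0.008, 0.001, -0.0]
force: [1.0, -0.6, -0.0]
gripper_width: 85.2
```

View pics/c8.png

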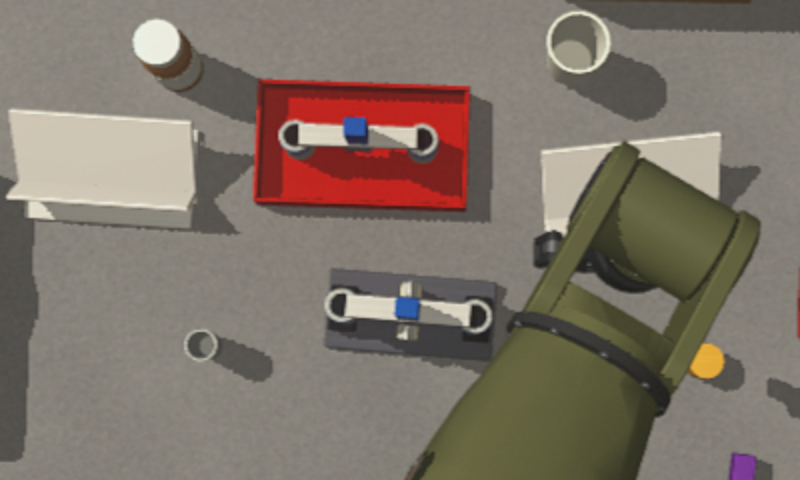

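View pics/c9.png

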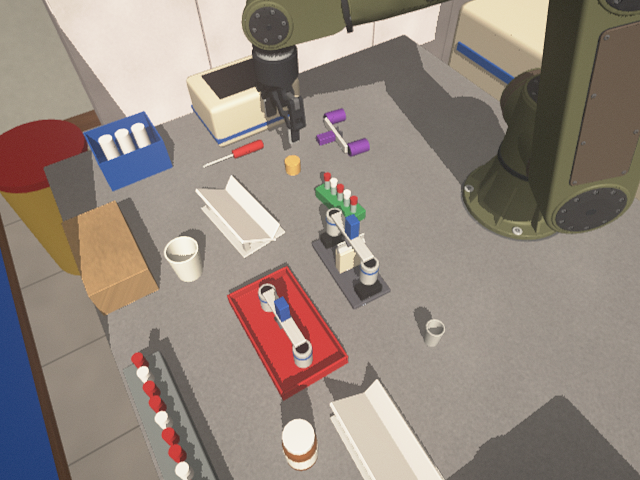

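The rotor stands upright in the tray at top-crop (357,135), and the balanced one is still level on the edge at (408,308). The other objects haven't moved and the arm is clear, so I'm handing in.

```bash
python3 -c "
from bench import robot
print(robot.hand_in())"
```

```text
the job is handed in; nothing more can be done
None
```

The balanced rotor is resting level on the knife edge and the other one is standing upright in the red tray. The job was handed in at about 18 s of the 67 s allowed.

- **Test:** I set the left-cradle rotor on the knife edge and let go. It stayed level, with the cup rings at the same pixels as the gripper backed away, and it was still level in the last pictures about 11 s later. That makes it the balanced one, so I left it there.
- **Reject:** I moved the right-cradle rotor to the tray and released it once the floor took its weight. I identified it by elimination and never put it on the edge.
- **Last checks:** The final top and scene pictures show the rejected rotor upright in the tray. The other things on the bench look where they were, though I judged that by eye, and the arm hid part of the right side in the top picture. The arm is clear of everything, and the highest wrist force I read was about 29 N, while seating the rotor on the edge.
- **What went wrong or disagreed:**
  - The first approach to the second rotor stalled when joint 6 reached its range limit; I turned the tool half a turn and carried on.
  - My estimate of the edge position from the scene camera was about 6 mm off the one from the top camera. I used the top one, and the rotor seated properly.

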